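Spread the corn rounds in the roasting tin

ROBOT

A 6-joint arm with a two-finger parallel gripper is mounted at the origin on the work surface. World frame = base frame: x ahead of the robot, y to its left, z up, the work surface at z = 0. Lengths are in mm, angles in rad, forces in N, time in s.
With the tool pointing down it reaches from about 425 to 950 mm from the base axis. Payload 14.7 kg.
Tool frame: the origin (TCP) lies between the finger pads, 19 mm behind the fingertips; this is the grasp point; z points along the fingers, y is the line along which they close (so a half turn about z gives the same grasp; the last joint's range is limited). The gripper opens to 85 mm and grips with 20 to 120 N. Pads are 22 mm wide; open, the fingers measure 114 mm over their backs; the gripper's body (76 mm by 85 mm) begins 54 mm behind the grasp point. The pads swing forward as they close: fully open they stand 13 mm farther back than shut.
Start: joints at [1.181, 0.48, 1.596, -0, 1.065, -0.047], TCP at [218.457, 612.184, 249.997] pointing down, gripper open.
Joint ranges: [-2.75, 2.75], [-0.82, 2.05], [0.23, 2.67], [-1.56, 4.7], [0.09, 2.69], [-2.92, 2.92]. Speed limits (rad/s): [1.89, 1.89, 2.39, 3.01, 3.01, 3.01].

INTERFACE

Orientations are given as a rotation vector (axis times angle).
In Python, from cell import manip gives the robot as it stands. The module is installed in compiled form; this text tells all that it offers.
- The arm moves only by the shell command python3 -m inch 'ROWS' [FORCE]. ROWS is JSON, a list that holds one entry, the list of rows, each a list of 7 numbers: the shift along the tool's x, y, z in units of 30 mm (1.0 is 30 mm), then the turn, a rotation vector about the tool's x, y, z in units of 6 degrees (1.0 is 6 degrees), then the opening, from 0 (shut) to 1 (fully open). In form: [[[x, y, z, ax, ay, az, grip], ...]]. A call has 1 to 5 rows; each row shifts and turns the commanded pose from where the row before left it, along the tool's axes as they then stand; what a row does not reach is not made up. A row lasts 1/10 s, in which the tool goes at most 50 mm and 8.59 degrees, less where a joint would pass 70% of its speed; a pose out of reach is approached as far as the arm can. A call is refused whole if a number of a shift passes 1 or a number of a turn 1, either way. A call with a gripper value outside its range is refused whole. The fingers move at their own pace and stop on an object; FORCE is the grip in N (left out, the last holds). Time passes only in rows, so rows that do not move let the fingers close. It gives the time, the measured TCP pose, the force, the opening and the grip force at its end, in the units of the state.
- manip.observe(): the state, without advancing time (a new reading comes with each control period).
- manip.snapshot(name): name is "scene" or "top"; returns a dict with "pixels" (420x560x3 uint8, blue, green, red), "fx", "fy", "cx", "cy" (pixels), "cam_to_world" (4x4, takes a point from camera to world coordinates). Camera axes: x right, y up, looking along -z (the intrinsics and any distortion apply to the point x, -y, -z); pixel columns grow to the right and rows downward; lengths in mm; the calibration is good to about 2 mm. A picture is of the moment at which its call begins. There is no depth.
- manip.close_job(): hands the job in; it is judged then, once.
The state is a dict: "time": time; "q": joint angles; "qd": joint speeds; "tau": joint torques, N m; "position": TCP position; "orientation": TCP orientation; "wrist_force": force on the tool from outside, world axes, zero at the start; "ft_torque": the same for the moment, N m; "width": opening from 0.0 (shut) to 1.0 (fully open); "grip_force": force on a finger pad.
Only numpy, scipy, OpenCV 4.12 (cv2) and the standard library are available. Lean on these libraries where they do the work, as an engineer would, in place of code of your own. Each camera call takes 0.05 s, during which the arm holds its last target. There are 200 camera calls.

TASK

Stand the wooden pusher up on the counter and let go of it, then take it again from above by the knob and use it to spread the heap of corn rounds over the roasting tin: all on the floor of the tin in one layer, at least 15 mm clear of each other, with some in every quarter of the tin. Touch the corn only with the pusher, never with the gripper, and leave the mill, the mug and the crock where they are. Finally stand the pusher upright on the counter, outside the tin, and let go of it.

Things in the scene. Friction and masses are not known exactly. Their poses are not given: they have to be found in the camera images.
- tin: Dark steel roasting tin, fixed to the counter: inside 230 mm (x) by 300 mm (y), walls 5 mm, floor 5 mm, height 50 mm plus a rim bead of 4 mm; loops stick out 20 mm at the y ends. Origin: centre of its underside, on the counter. Its x and y axes part its quarters.
- corn0: Round of corn cob, yellow kernels round the side, pale core on both cut ends: a cylinder 42 mm across and 24 mm high, about 40 g, origin in its middle, z along the cob. At the start five stand on their cut ends, crowded together on the tin's floor, and corn5 stands on top of them. One that is knocked over can roll.
- corn1: Round of corn cob, yellow kernels round the side, pale core on both cut ends: a cylinder 42 mm across and 24 mm high, about 40 g, origin in its middle, z along the cob. At the start five stand on their cut ends, crowded together on the tin's floor, and corn5 stands on top of them. One that is knocked over can roll.
- corn2: Round of corn cob, yellow kernels round the side, pale core on both cut ends: a cylinder 42 mm across and 24 mm high, about 40 g, origin in its middle, z along the cob. At the start five stand on their cut ends, crowded together on the tin's floor, and corn5 stands on top of them. One that is knocked over can roll.
- corn3: Round of corn cob, yellow kernels round the side, pale core on both cut ends: a cylinder 42 mm across and 24 mm high, about 40 g, origin in its middle, z along the cob. At the start five stand on their cut ends, crowded together on the tin's floor, and corn5 stands on top of them. One that is knocked over can roll.
- corn4: Round of corn cob, yellow kernels round the side, pale core on both cut ends: a cylinder 42 mm across and 24 mm high, about 40 g, origin in its middle, z along the cob. At the start five stand on their cut ends, crowded together on the tin's floor, and corn5 stands on top of them. One that is knocked over can roll.
- corn5: Round of corn cob, yellow kernels round the side, pale core on both cut ends: a cylinder 42 mm across and 24 mm high, about 40 g, origin in its middle, z along the cob. At the start five stand on their cut ends, crowded together on the tin's floor, and corn5 stands on top of them. One that is knocked over can roll.
- pusher: Pale wooden pusher, 111 mm long, 120 g: square foot 32 x 32 mm and 36 long, then shaft 26 x 26 mm and 44 long, then knob 32 x 32 mm and 24 long with a round stud 22 mm across, 7 long on its end. Origin: centre of the foot's end face; z runs to the knob. It starts lying, axis 16 mm up, y axis level, foot towards the robot's left. Let go within 6 degrees of upright on its foot, it stands.
- pusher_knob (a point): Centre of the pusher's knob, on its axis 92 mm from the foot's end face; axes as the pusher's.
- mill: Dark wooden pepper mill, 56 mm across and 168 mm tall, standing beside the tin on the robot's right; origin under its centre. A bystander.
- mug: Blue mug, 80 mm across, 90 mm tall, standing beyond the tin; origin under its centre. A bystander.
- crock: Stoneware crock with wooden spoons, 116 mm across, 145 mm tall (the spoons 250 mm), standing beyond the mill on the robot's right; origin under its centre. A bystander.
Not all that is in view belongs to the job. What is meant by the pusher is not purple, and is the smaller of those in its own colour.

How it is judged:
By the outcome, as a careful person would: the job done as asked, in the order asked, and still so for the second after the job is handed in, with the robot touching nothing.
It also fails if it takes over 72 s, if anything falls off the work surface, if the arm or the gripper's body presses on something with over 40 N, if the wrist force passes 120 N, or if a joint passes its speed limit or range.

## Working session

There is one attempt and no reset: what is moved stays moved. The work goes in short steps, Python scripts to look and compute and a shell command to move; the robot and the scene stay as the last step left them, time stands still between calls to the robot, and variables do not carry over. Pictures are saved under pics/ and viewed, at most 10 in all, crops included, and the job is handed in when it is done.

```bash
mkdir -p pics; cat > h.py <<'E'
import numpy as np, cv2
from cell import manip
from scipy.spatial.transform import Rotation as R
def snap(n): return manip.snapshot(n)
def save(s,f,box=None,k=1):
    im=s["pixels"]
    if box: im=im[box[1]:box[3],box[0]:box[2]]
    if k!=1: im=cv2.resize(im,None,fx=k,fy=k,interpolation=cv2.INTER_CUBIC)
    cv2.imwrite(f,im)
def p2w(s,u,v,z):
    T=np.array(s["cam_to_world"]); d=T[:3,:3]@np.array([(u-s["cx"])/s["fx"],-(v-s["cy"])/s["fy"],-1.]); o=T[:3,3]
    return (o+d*(z-o[2])/d[2]).round(1)
def w2p(s,p):
    T=np.array(s["cam_to_world"]); c=T[:3,:3].T@(np.array(p)-T[:3,3])
    return [round(s["cx"]+s["fx"]*c[0]/-c[2],1),round(s["cy"]-s["fy"]*c[1]/-c[2],1)]
E
python3 - <<'E'
from h import *
a=snap("top");b=snap("scene");save(a,"pics/t0.png");save(b,"pics/s0.png")
print({k:a[k] for k in a if k!="pixels"});print(b["cam_to_world"],b.keys());o=manip.observe();print(o["position"],R.from_rotvec(o["orientation"]).as_matrix().round(3),o["time"])
E
```

```text
{'fx': 429.23238141791785, 'fy': 429.23238141791785, 'cx': 273.2011645563858, 'cy': 210.1553309795296, 'cam_to_world': array([[-9.46136685e-03,  9.82564169e-01, -1.85682895e-01,
         4.50238571e+02],
       [-9.99904212e-01, -7.42041602e-03,  1.16834976e-02,
        -4.59216303e+01],
       [ 1.01019418e-02,  1.85775650e-01,  9.82540258e-01,
         1.00005257e+03],
       [ 0.00000000e+00,  0.00000000e+00,  0.00000000e+00,
         1.00000000e+00]])}
[[-7.36338899e-02 -7.79310778e-01  6.22296362e-01  1.43163859e+03]
 [ 9.97232729e-01 -5.11274442e-02  5.39709996e-02  1.85736603e+01]
 [-1.02437592e-02  6.24548393e-01  7.80918926e-01  1.09143760e+03]
 [ 0.00000000e+00  0.00000000e+00  0.00000000e+00  1.00000000e+00]] dict_keys(['pixels', 'fx', 'fy', 'cx', 'cy', 'cam_to_world'])
[218.31291793 611.86488944 249.43564785] [[-0.942  0.336 -0.   ]
 [ 0.336  0.942 -0.001]
 [ 0.    -0.001 -1.   ]] 0.1
```

View pics/t0.png

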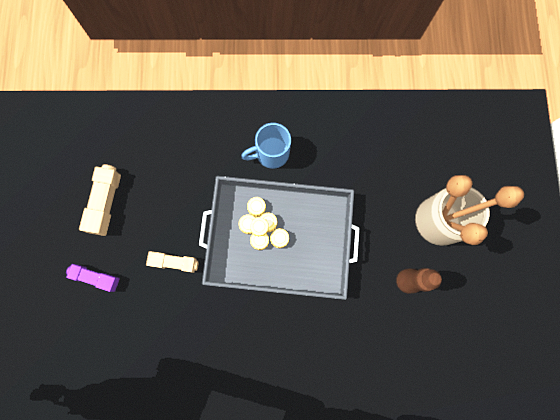

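View pics/s0.png

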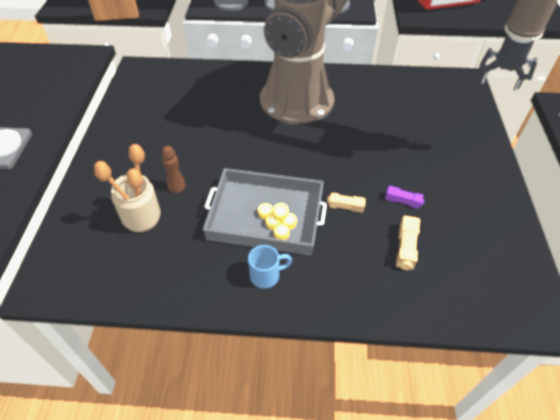

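Top view: there are three pusher-like things, a small pale one at (172,262), a large pale one at (101,200) and a purple one at (92,278). The small pale one at (172,262) fits, as it is not purple and is the smaller of the two pale ones. The heap is around (262,227), the tin's corners are at about (217,178), (354,189), (347,298) and (204,285), and the mill is at (418,280). I'll confirm in a crop.

```bash
python3 - <<'E'
from h import *
a=snap("top");save(a,"pics/t1.png",(140,170,360,300),3.6)
for n,u,v,z in [("small A",147,261,16),("small B",198,265,16),("big A",95,233,20),("big B",107,167,20),("c0",217,179,54),("c1",353,190,54),("c2",346,298,54),("c3",204,285,54)]: print(n,p2w(a,u,v,z))
E
```

```text
small A [520.6 230.7  16. ]
small B [510.6 114.6  16. ]
big A [585.3 351.2  20. ]
big B [742.  333.6  20. ]
c0 [702.   69.8  54. ]
c1 [ 674.2 -238.6   54. ]
c2 [ 434.4 -212.8   54. ]
c3 [465.   94.4  54. ]
```

View pics/t1.png

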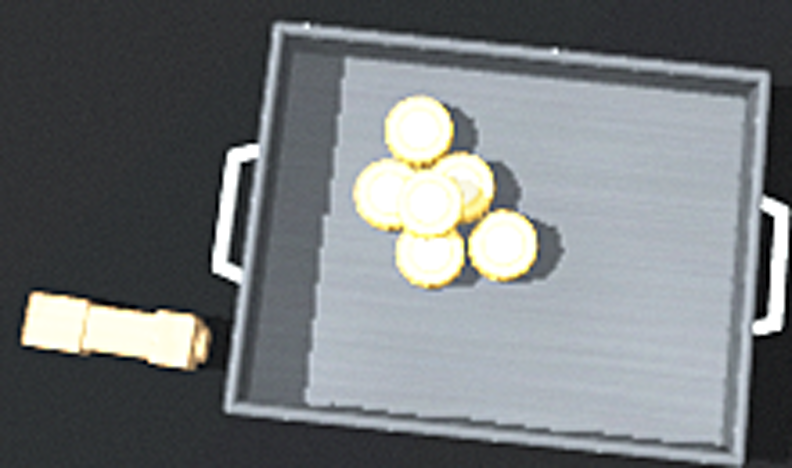

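Crop: the small pale piece is the pusher, with the foot on the left (end at crop (27,320), pixel 147,259), then shaft, knob and stud (end at 208,342, pixel 198,265). There are six corn rounds, with the top one at crop (430,203). The tin's rim corners agree with 240 x 310 mm.

```bash
cat >> h.py <<'E'
TC=np.array([569,-72.]); TY=np.radians(-5.5); RT=np.array([[np.cos(TY),-np.sin(TY)],[np.sin(TY),np.cos(TY)]])
def tin(p): return (RT.T@(np.array(p[:2])-TC)).round(0)
def to(tx,ty): return (TC+RT@np.array([tx,ty])).round(0)
def st(tgt=None):
    o=manip.observe();M=R.from_rotvec(o["orientation"]).as_matrix();p=np.array(o["position"])
    print("t",round(o["time"],2),"p",p.round(1),"x",M[:,0].round(2),"y",M[:,1].round(2),"z",M[:,2].round(2),"q",np.round(o["q"],2),"F",np.round(o["wrist_force"],1),"w",round(o["width"],2),"g",round(o["grip_force"],1),"tin",tin(p))
    if tgt is not None: print("tool rows",(M.T@(np.array(tgt)-p)/30).round(2))
E
python3 - <<'E'
from h import *
a=snap("top");f=lambda u,v,z:p2w(a,140+u/3.6,170+v/3.6,z)
F=f(27,320,24);K=f(208,342,16);d=(K-F)[:2];print(F,K,np.linalg.norm(d),np.degrees(np.arctan2(d[1],d[0])))
print("shaft",f(119,329,29),"knobtop",f(172,338,32))
for n,u,v,z in [("A",419,131,29),("B",386,194,29),("C",464,188,29),("D",430,253,29),("E",503,244,29),("F",430,203,53)]:
    w=f(u,v,z);print(n,w,tin(w))
for n,u,v,z in [("mill base",400,281,20),("mug",272,130,90),("purple",92,278,16)]: print(n,p2w(a,u,v,z),tin(p2w(a,u,v,z)))
u=d/np.linalg.norm(d); S=(f(119,329,29)); st([S[0],S[1],24])
y=np.array([-u[1],u[0]]); print("need tooly az",np.degrees(np.arctan2(y[1],y[0])))
E
```

```text
[524.8 227.5  24. ] [510.6 115.1  16. ] 113.29342434581099 -97.20028993753628
shaft [518.3 168.6  29. ] knobtop [512.3 134.9  32. ]
A [642.9 -18.8  29. ] [68. 60.]
B [602.2   2.3  29. ] [26. 77.]
C [605.7 -47.3  29. ] [34. 28.]
D [564.4 -25.6  29. ] [-9. 46.]
E [569.7 -71.7  29. ] [1. 0.]
F [592.6 -26.2  53. ] [19. 48.]
mill base [ 470.3 -342.6   20. ] [ -72. -279.]
mug [804.7 -55.8  90. ] [233.  39.]
purple [483.5 352.7  16. ] [-126.  415.]
t 0.2 p [218.4 612.  249.6] x [-0.94  0.34  0.  ] y [ 0.34  0.94 -0.  ] z [-0. -0. -1.] q [ 1.18  0.48  1.6   0.    1.07 -0.05] F [-0.3  0.3  0.1] w 1.0 g 0.0 tin [-415.  647.]
tool rows [-14.38 -10.55   7.53]
need tooly az -7.200289937536275
```

```bash
python3 -m inch '[[[-0.96,-0.7,0,0,0,0,1],[-0.96,-0.7,0,0,0,0,1],[-0.96,-0.7,0,0,0,0,1],[-0.96,-0.7,0,0,0,0,1],[-0.96,-0.7,0,0,0,0,1]]]' 60 >/dev/null
python3 -m inch '[[[-0.96,-0.7,0,0,0,0,1],[-0.96,-0.7,0,0,0,0,1],[-0.96,-0.7,0,0,0,0,1],[-0.96,-0.7,0,0,0,0,1],[-0.96,-0.7,0,0,0,0,1]]]' >/dev/null
python3 -m inch '[[[-0.96,-0.7,0,0,0,0,1],[-0.96,-0.7,0,0,0,0,1],[-0.96,-0.7,0,0,0,0,1],[-0.96,-0.7,0,0,0,0,1],[-0.96,-0.7,0,0,0,0,1]]]' >/dev/null
python3 -m inch '[[[0,0,0.4,0,0,1,1],[0,0,0.4,0,0,1,1],[0,0,0.4,0,0,1,1],[0,0,0.4,0,0,1,1],[0,0,0.4,0,0,1,1]]]' >/dev/null
python3 -m inch '[[[0,0,0.4,0,0,1,1],[0,0,0.4,0,0,1,1],[0,0,0.4,0,0,1,1],[0,0,0.4,0,0,1,1],[0,0,0.4,0,0,1,1]]]' >/dev/null
python3 -m inch '[[[0,0,0.4,0,0,1,1],[0,0,0.4,0,0,1,1],[0,0,0.4,0,0,1,1],[0,0,0,0,0,0,1]]]' 
python3 -c "
from h import *
st([517,167,24])"
```

```text
time: 3.1
position: [518.6, 170.1, 92.7]
orientation: [-2.366, -2.065, 0.003]
wrist_force: [0.6, -0.2, -0.0]
width: 1.0
grip_force: 0.0
t 3.1 p [518.6 170.1  92.7] x [ 0.14  0.99 -0.  ] y [ 0.99 -0.14 -0.  ] z [-0. -0. -1.] q [0.26 0.55 1.97 0.   0.63 0.4 ] F [ 0.6 -0.2 -0. ] w 1.0 g 0.0 tin [-73. 236.]
tool rows [-0.11 -0.03  2.29]
```

```bash
python3 -m inch '[[[-0.1,0,0.6,0,0,0,1],[0,0,0.6,0,0,0,1],[0,0,0.6,0,0,0,1],[0,0,0.49,0,0,0,1],[0,0,0,0,0,0,0]]]' 60
python3 -m inch '[[[0,0,0,0,0,0,0],[0,0,0,0,0,0,0],[0,0,0,0,0,0,0],[0,0,0,0,0,0,0],[0,0,0,0,0,0,0]]]'
python3 -c "
from h import *
st()"
```

```text
time: 3.6
position: [518.3, 167.1, 24.1]
orientation: [-2.362, -2.07, 0.003]
wrist_force: [-0.3, -0.0, -0.5]
width: 0.86
grip_force: 0.0
time: 4.1
position: [519.6, 167.5, 26.3]
orientation: [2.364, 2.068, 0.002]
wrist_force: [-1.3, -0.9, 9.3]
width: 0.292
grip_force: 59.9
t 4.1 p [519.6 167.5  26.3] x [0.13 0.99 0.  ] y [ 0.99 -0.13  0.  ] z [ 0.  0. -1.] q [ 0.26  0.66  2.   -0.    0.48  0.39] F [-1.3 -0.9  9.3] w 0.29 g 59.9 tin [-72. 234.]
```

```bash
python3 -m inch '[[[0,0,-1,0,0,0,0],[0,0,-1,0,0,0,0],[0,0,-1,0,0,0,0],[0,0,-1,0,0,0,0],[0,0,0,0,-1,0,0]]]' >/dev/null
python3 -m inch '[[[0,0,0,0,-1,0,0],[0,0,0,0,-1,0,0],[0,0,0,0,-1,0,0],[0,0,0,0,-1,0,0],[0,0,0,0,-1,0,0]]]' 
python3 -c "
from h import *
st()"
```

```text
time: 5.1
position: [519.5, 167.8, 146.2]
orientation: [1.994, 1.744, -0.65]
wrist_force: [0.7, 0.5, -1.8]
width: 0.294
grip_force: 59.5
t 5.1 p [519.5 167.8 146.2] x [ 0.11  0.8  -0.59] y [ 0.99 -0.13  0.  ] z [-0.08 -0.59 -0.81] q [ 0.56  0.69  1.7  -0.51  1.23  0.98] F [ 0.7  0.5 -1.8] w 0.29 g 59.5 tin [-72. 234.]
```

```bash
python3 -m inch '[[[0,0,0,0,-1,0,0],[0,0,0,0,-1,0,0],[0,0,0,0,-1,0,0],[0,0,0,0,-1,0,0],[0,0,0,0,-1,0,0]]]' 
python3 -m inch '[[[0,0,0,0,-1,0,0],[0,0,0,0,-1,0,0],[0,0,0,0,-1,0,0],[0,0,0,0,-1,0,0],[0,0,0,0,0,0,0]]]' 
python3 -c "
from h import *
st();s=snap('scene');save(s,'pics/s1.png',(300,120,460,240),4)"
```

```text
time: 5.6
position: [519.3, 168.0, 145.7]
orientation: [1.626, 1.422, -1.058]
wrist_force: [0.3, -0.7, -1.0]
width: 0.291
grip_force: 59.5
time: 6.1
position: [518.2, 166.9, 142.9]
orientation: [1.301, 1.143, -1.312]
wrist_force: [-0.5, -0.7, -1.5]
width: 0.29
grip_force: 59.6
t 6.1 p [518.2 166.9 142.9] x [-0. -0. -1.] y [ 0.99 -0.13 -0.  ] z [-0.13 -0.99  0.01] q [ 0.7   1.2   1.38 -0.82  1.98  1.17] F [-0.5 -0.7 -1.5] w 0.29 g 59.6 tin [-73. 233.]
```

View pics/s1.png

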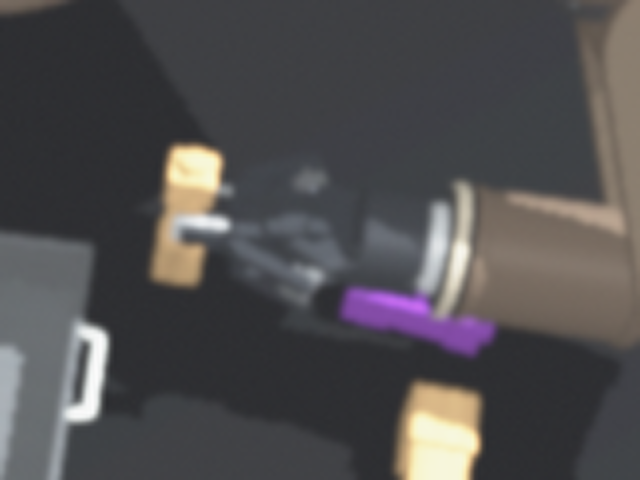

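The pusher is upright in the grip (crop 190,215), but lowering a horizontal tool would bring the wrist onto the purple piece (crop 420,320). I'll lay it back a little to the left and regrasp with the tool tilted, so that the wrist stays high when it stands.

```bash
python3 -m inch '[[[0,0,0,0,1,0,0],[0,0,0,0,1,0,0],[0,0,0,0,1,0,0],[0,0,0,0,1,0,0],[0,0,0,0,1,0,0]]]' >/dev/null
python3 -m inch '[[[0,0,0,0,1,0,0],[0,0,0,0,1,0,0],[0,0,0,0,1,0,0],[0,0,0,0,1,0,0],[0,0,0,0,1,0,0]]]'  >/dev/null
python3 -m inch '[[[0,0,0,0,1,0,0],[0,0,0,0,1,0,0],[0,0,0,0,1,0,0],[0,0,0,0,1,0,0],[0,0,0,0,1,0,0]]]'  >/dev/null
python3 -m inch '[[[0.65,0,0.4,0,0,0,0],[0.65,0,0.6,0,0,0,0],[0.65,0,0.8,0,0,0,0],[0,0,0.8,0,0,0,0],[0,0,0.7,0,0,0,0]]]'  >/dev/null
python3 -m inch '[[[0,0,0,0,0,0,0],[0,0,0,0,0,0,0]]]'
python3 -c "
from h import *
st([0,0,26])"
```

```text
time: 8.35
position: [527.6, 225.5, 48.1]
orientation: [2.364, 2.067, 0.004]
wrist_force: [-0.6, 0.6, -0.9]
width: 0.289
grip_force: 59.4
t 8.35 p [527.6 225.5  48.1] x [0.13 0.99 0.  ] y [ 0.99 -0.13  0.  ] z [ 0.  0. -1.] q [0.35 0.65 1.93 0.   0.56 0.48] F [-0.6  0.6 -0.9] w 0.29 g 59.4 tin [-70. 292.]
tool rows [ -9.8  -16.43   0.68]
```

```bash
python3 -m inch '[[[0,0,0.4,0,0,0,0],[0,0,0.3,0,0,0,0],[0,0,0,0,0,0,0],[0,0,0,0,0,0,1],[0,0,0,0,0,0,1]]]' >/dev/null
python3 -m inch '[[[0,0,-0.3,0,0,0,1],[0,0,-0.3,0,1,0,1],[0,0,0,0,1,0,1],[0,0,0,0,1,0,1],[0,0,0,0,1,0,1]]]'  
python3 -m inch '[[[0,0,0,0,1,0,1],[0,0,0,0,1,0,1],[-0.18,0,0.25,0,0,0,1],[-0.17,0,0.24,0,0,0,1],[0,0,0,0,0,0,1]]]'
python3 -c "
from h import *
st([0,0,26])"
```

```text
time: 9.35
position: [523.4, 227.0, 42.1]
orientation: [-2.181, -1.914, -0.341]
wrist_force: [-0.2, 0.5, -0.4]
width: 1.003
grip_force: 0.0
time: 9.85
position: [520.1, 224.4, 22.1]
orientation: [-2.079, -1.821, -0.494]
wrist_force: [1.1, 0.2, -0.5]
width: 1.002
grip_force: 0.0
t 9.85 p [520.1 224.4  22.1] x [0.12 0.88 0.47] y [ 0.99 -0.13 -0.02] z [ 0.04  0.46 -0.88] q [ 0.06  0.72  2.09  1.12  0.54 -0.85] F [ 1.1  0.2 -0.5] w 1.0 g 0.0 tin [-77. 290.]
tool rows [ -8.61 -16.25  -4.29]
```

```bash
python3 -m inch '[[[0.08,0.24,-0.15,0,0,0,1],[0,0,0,0,0,0,0],[0,0,0,0,0,0,0],[0,0,0,0,0,0,0],[0,0,0,0,0,0,0]]]' 80 >/dev/null
python3 -m inch '[[[0,0,0,0,0,0,0],[0.5,0,-0.88,0,0,0,0],[0.5,0,-0.88,0,0,0,0],[0.5,0,-0.88,0,0,0,0],[0,0,0,0,0,0,0]]]'
python3 -c "
from h import *
st([0,0,26])"
```

```text
time: 10.85
position: [531.1, 226.7, 121.7]
orientation: [-2.079, -1.824, -0.5]
wrist_force: [0.6, -0.4, -1.9]
width: 0.286
grip_force: 79.4
t 10.85 p [531.1 226.7 121.7] x [0.12 0.88 0.47] y [ 0.99 -0.13 -0.02] z [ 0.04  0.47 -0.88] q [ 0.06  0.55  2.04  0.85  0.66 -0.52] F [ 0.6 -0.4 -1.9] w 0.29 g 79.4 tin [-66. 294.]
tool rows [-10.21 -16.56  -1.49]
```

```bash
python3 -m inch '[[[0,0,0,0,-0.8,0,0],[0,0,0,0,-0.8,0,0],[0,0,0,0,-0.8,0,0],[0,0,0,0,-0.8,0,0],[0,0,0,0,-0.8,0,0]]]' >/dev/null
python3 -m inch '[[[0,0,0,0,-0.8,0,0],[0,0,0,0,-0.8,0,0],[0,0,0,0,-1,0,0],[0,0,0,0,-1,0,0],[0,0,0,0,-1,0,0]]]' >/dev/null
python3 -m inch '[[[0,0,0,0,-1,0,0],[0,0,0,0,-1,0,0],[0,0,0,0,-1,0,0],[0,0,0,0,-1,0,0],[0,0,0,0,-1,0,0]]]' >/dev/null
python3 -m inch '[[[0,0,0,0,-1,0,0],[0,0,0,0,0,0,0],[0,0,0,0,0,0,0]]]'
python3 -c "
from h import *
st([0,0,26]);s=snap('scene');save(s,'pics/s2.png',(310,80,450,200),5)"
```

```text
time: 12.65
position: [529.0, 226.4, 116.8]
orientation: [1.698, 1.517, -0.999]
wrist_force: [-1.1, 0.3, -1.8]
width: 0.284
grip_force: 79.4
t 12.65 p [529.  226.4 116.8] x [ 0.04  0.5  -0.86] y [ 0.99 -0.13 -0.02] z [-0.12 -0.86 -0.5 ] q [ 0.71  0.99  1.4  -0.61  1.64  1.08] F [-1.1  0.3 -1.8] w 0.28 g 79.4 tin [-68. 293.]
tool rows [ -1.94 -16.47  10.1 ]
```

View pics/s2.png

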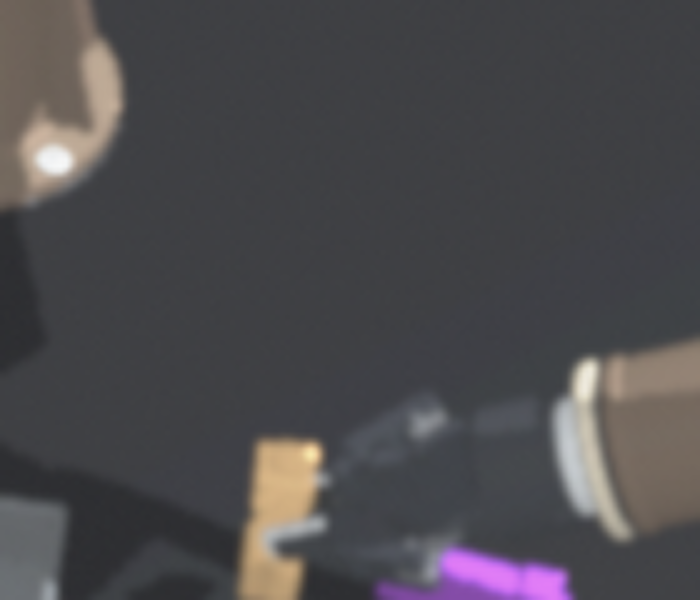

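```bash
python3 -m inch '[[[0.34,0,0.2,0,-0.35,0,0],[0.34,0,0.2,0,0,0,0],[0.34,0,0.2,0,0,0,0],[0.2,0,0.11,0,0,0,0],[0,0,0,0,0,0,0]]]'
python3 -m inch '[[[0.12,0,0.06,0,0,0,0],[0,0,0,0,0,0,0]]]'
python3 -m inch '[[[0.12,0,0.06,0,0,0,0],[0,0,0,0,0,0,0]]]'
python3 -c "
from h import *
st([0,0,26]);s=snap('scene');save(s,'pics/s3.png',(310,120,450,240),5)"
```

```text
time: 13.2
position: [528.4, 225.0, 75.4]
orientation: [1.671, 1.491, -1.024]
wrist_force: [-0.8, 0.2, -0.5]
width: 0.287
grip_force: 79.4
time: 13.4
position: [528.6, 225.6, 72.0]
orientation: [1.671, 1.491, -1.023]
wrist_force: [-0.2, 0.0, -2.0]
width: 0.289
grip_force: 79.4
time: 13.6
position: [528.4, 225.7, 67.8]
orientation: [1.671, 1.491, -1.023]
wrist_force: [-0.0, 0.3, -2.3]
width: 0.287
grip_force: 79.4
t 13.6 p [528.4 225.7  67.8] x [ 0.04  0.47 -0.88] y [ 0.99 -0.13 -0.02] z [-0.12 -0.87 -0.47] q [ 0.71  1.08  1.38 -0.62  1.62  1.12] F [-0.   0.3 -2.3] w 0.29 g 79.4 tin [-69. 292.]
tool rows [ -3.03 -16.49   9.36]
```

View pics/s3.png

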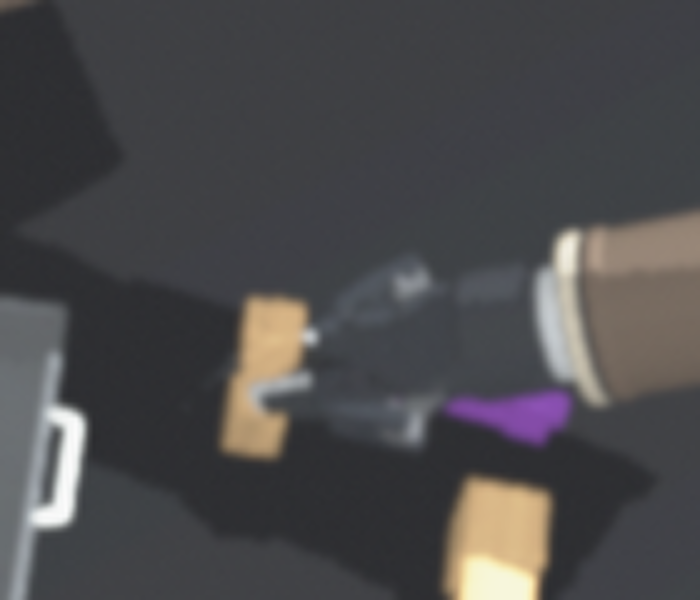

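The crop shows the pusher near upright with its foot close to the counter (foot at 250,455, top at 275,300). I'll compare that with a projected vertical and keep lowering until it touches.

```bash
python3 -m inch '[[[0.12,0,0.06,0,0,0,0],[0,0,0,0,0,0,0]]]'|grep -E "pos|wrist"
python3 -m inch '[[[0.09,0,0.05,0,0,0,0],[0,0,0,0,0,0,0]]]'|grep -E "pos|wrist"
python3 -c "
from h import *
s=snap('scene')
for z in (5,115): print([ (np.array(w2p(s,[526,216,z]))-[310,120])*5])"
```

```text
position: [528.3, 225.7, 63.6]
wrist_force: [-0.4, -0.1, -1.5]
position: [528.2, 225.7, 60.5]
wrist_force: [0.1, 0.4, -1.9]
[array([249.5, 433. ])]
[array([276.5, 312. ])]
```

```bash
python3 -m inch '[[[0.09,0,0.05,0,0,0,0],[0,0,0,0,0,0,0]]]'|grep -E "pos|wrist"
python3 -m inch '[[[0.09,0,0.05,0,0,0,0],[0,0,0,0,0,0,0]]]'|grep -E "pos|wrist"
python3 -c "
from h import *
s=snap('top');save(s,'pics/x.png')
"
```

```text
position: [528.3, 225.8, 59.9]
wrist_force: [-2.5, 4.9, 18.1]
position: [528.3, 225.9, 59.7]
wrist_force: [-4.6, 10.1, 45.8]
```

```bash
python3 -m inch '[[[-0.1,0,-0.05,0,0,0,0],[0,0,0,0,0,0,0],[0,0,0,0,0,0,1],[0,0,0,0,0,0,1],[0,0,0,0,0,0,1]]]'|grep -E "pos|wrist|grip"
python3 -m inch '[[[0,0,-0.5,0,0,0,1],[0,0,-0.9,0,0,0,1],[0,0,-1,0,0,0,1],[0,0,-1,0,0,0,1],[0,0,-1,0,0,0,1]]]'|grep -E "pos|wrist"
python3 -m inch '[[[-0.6,0,0,0,0.5,0,1],[-0.9,0,0,0,1,0,1],[-0.9,0,0,0,1,0,1],[-0.9,0,0,0,1,0,1],[-0.9,0,0,0,1,0,1]]]'|grep -E "pos|wrist"
python3 -c "
from h import *
st()
s=snap('scene');save(s,'pics/s4.png',(310,120,450,240),3)
t=snap('top');save(t,'pics/t4.png',(120,200,240,300),3)
im=np.zeros((360,800,3),np.uint8);a=cv2.imread('pics/s4.png');b=cv2.imread('pics/t4.png');im[:,:420]=a;im[:300,430:790]=b;cv2.imwrite('pics/c4.png',im)
"
```

```text
position: [528.2, 225.4, 57.9]
wrist_force: [-0.3, -0.2, -0.5]
grip_force: 0.0
position: [544.2, 342.8, 121.3]
wrist_force: [0.7, 1.3, -0.2]
position: [536.6, 264.5, 219.9]
wrist_force: [0.9, -0.0, -0.2]
t 16.05 p [536.6 264.5 219.9] x [ 0.09  0.82 -0.57] y [ 0.99 -0.12 -0.02] z [-0.09 -0.56 -0.82] q [ 0.64  0.68  1.47 -0.41  1.46  0.91] F [ 0.9 -0.  -0.2] w 1.0 g 0.0 tin [-64. 332.]
```

View pics/c4.png

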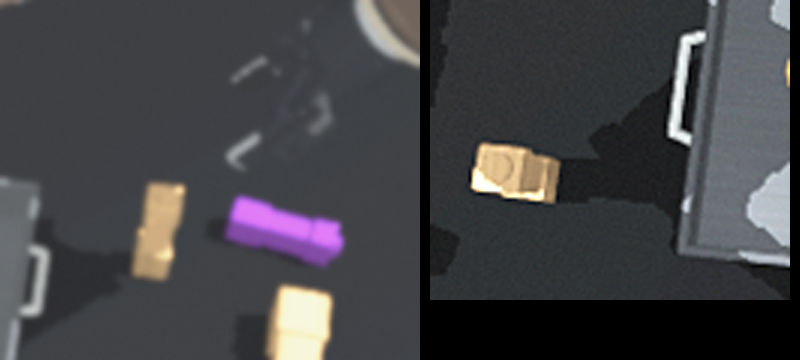

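The pusher stands released: its stud top is at panel (505,167), which is pixel (145,256) in the top view. It is well clear of the purple piece. Next I'll take it from above.

```bash
python3 -m inch '[[[0,0,0,0,1,0,1],[0,0,0,0,1,0,1],[0,0,0,0,1,0,1],[0,0,0,0,1,0,1],[0,0,0,0,1,0,1]]]'>/dev/null
python3 -m inch '[[[0,0,0,0,0.75,0,1],[0,0,0,0.15,0,0,1],[0,0,0,0,0,0,1]]]'>/dev/null
python3 -c "
from h import *
s=snap('top');P=p2w(s,145,255.7,111);Q=p2w(s,146+22/2,200+174/3,36)
print(P,Q)
st([P[0],P[1],94])"
```

```text
[524.8 208.6 111. ] [525.7 203.1  36. ]
t 17.0 p [536.9 264.2 218. ] x [ 0.13  0.99 -0.01] y [ 0.99 -0.13 -0.04] z [-0.04 -0.   -1.  ] q [0.4  0.46 1.72 0.01 1.   0.52] F [-0.6  0.1 -0.3] w 1.0 g 0.0 tin [-64. 332.]
tool rows [-1.85 -0.01  4.15]
```

```bash
python3 -m inch '[[[-0.9,0,0,-0.4,0,0,1],[-0.9,0,0.6,0,0,0,1],[0,0,0.9,0,0,0,1],[0,0,0.9,0,0,0,1],[0,0,0,0,0,0,1]]]'>/dev/null
python3 -c "
from h import *
st([525.5,210,94])"
```

```text
t 17.5 p [528.2 209.7 143.4] x [ 0.12  0.99 -0.01] y [ 0.99 -0.12  0.  ] z [-0.   -0.01 -1.  ] q [ 0.33  0.5   1.88 -0.01  0.76  0.47] F [-0.5  0.   0.3] w 1.0 g 0.0 tin [-68. 277.]
tool rows [ 0.02 -0.09  1.65]
```

```bash
python3 -m inch '[[[0,-0.09,0.6,0,0,0,1],[0,0,0.6,0,0,0,1],[0,0,0.48,0,0,0,1],[0,0,0,0,0,0,0],[0,0,0,0,0,0,0]]]' 80 >/dev/null
python3 -m inch '[[[0,0,0,0,0,0,0],[0,0,0,0,0,0,0],[0,0,0,0,0,0,0]]]'
python3 -m inch '[[[0,0,-0.7,0,0,0,0],[0,0,-1,0,0,0,0],[0,0,-1,0,0,0,0],[0,0,0,0,0,0,0]]]'
python3 -c "
from h import *
s=snap('scene');save(s,'pics/s5.png',(300,100,440,220),3)
t=snap('top');save(t,'pics/t5.png',(120,180,360,300),2)
st()
a=cv2.imread('pics/s5.png');b=cv2.imread('pics/t5.png');im=np.zeros((600,480,3),np.uint8);im[:360,:420]=a;im[360:,:]=b;cv2.imwrite('pics/c5.png',im)
for p in ([526,209,165],[526,209,80]): print((np.array(w2p(s,p))-[300,100])*3)"
```

```text
time: 18.3
position: [527.7, 209.7, 97.2]
orientation: [2.35, 2.071, -0.001]
wrist_force: [-2.2, 0.2, 8.9]
width: 0.357
grip_force: 78.3
time: 18.7
position: [529.3, 210.9, 181.3]
orientation: [2.349, 2.069, 0.007]
wrist_force: [0.8, -0.4, -1.9]
width: 0.36
grip_force: 79.9
t 18.8 p [527.5 210.3 178. ] x [ 0.13  0.99 -0.01] y [ 0.99 -0.13  0.01] z [ 0.01 -0.01 -1.  ] q [ 0.33  0.45  1.86 -0.01  0.83  0.47] F [-0.2 -0.5 -1.8] w 0.36 g 79.9 tin [-68. 277.]
[196.5 210.6]
[183.3 270.9]
```

View pics/c5.png

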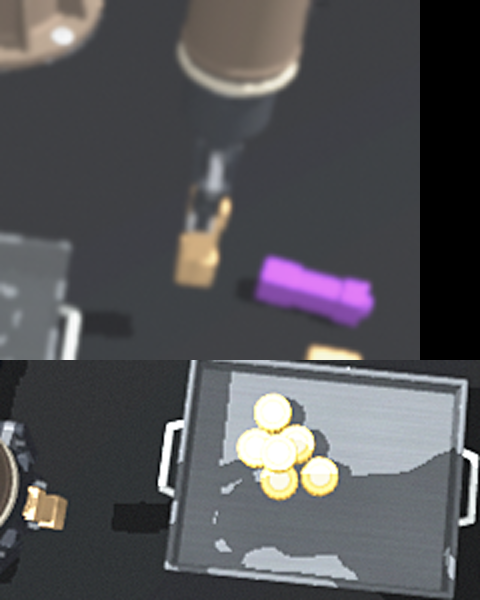

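The pusher hangs upright from the knob (crop 197,260) and the heap is untouched (lower panel, around 280,450). I'll work out the tin waypoints next.

```bash
cat >> h.py <<'E'
def go(*tps):
    # rows (30 mm units) in present tool axes between successive tin points (tx,ty,foot height)
    o=manip.observe();M=R.from_rotvec(o["orientation"]).as_matrix();p=np.array(o["position"])
    for a in tps:
        w=np.append(to(a[0],a[1]),a[2]+96);print(a,((M.T@(w-p))/30).round(2));p=w
E
python3 -c "
from h import *
st();go((19,98,82),(19,98,36),(19,-20,36),(19,-20,82))"
```

```text
t 18.8 p [527.5 210.3 178. ] x [ 0.13  0.99 -0.01] y [ 0.99 -0.13  0.01] z [ 0.01 -0.01 -1.  ] q [ 0.33  0.45  1.86 -0.01  0.83  0.47] F [-0.2 -0.5 -1.8] w 0.36 g 79.9 tin [-68. 277.]
(19, 98, 82) [-5.87  3.08  0.06]
(19, 98, 36) [ 0.01 -0.01  1.53]
(19, -20, 36) [-3.95  0.13  0.03]
(19, -20, 82) [-0.01  0.01 -1.53]
```

```bash
python3 -m inch '[[[-0.98,0.5,0,0,0,0,0],[-0.98,0.52,0,0,0,0,0],[-0.98,0.52,0,0,0,0,0],[-0.98,0.52,0,0,0,0,0],[-0.98,0.52,0,0,0,0,0]]]'>/dev/null
python3 -m inch '[[[-0.97,0.5,0,0,0,0,0],[0,0,0.6,0,0,0,0],[0,0,0.6,0,0,0,0],[0,0,0.3,0,0,0,0],[0,0,0,0,0,0,0]]]'
python3 -c "
from h import *
st();go((19,-20,35))"
```

```text
time: 19.8
position: [595.5, 23.5, 132.0]
orientation: [2.352, 2.072, -0.007]
wrist_force: [0.4, 0.0, -0.7]
width: 0.358
grip_force: 79.8
t 19.8 p [595.5  23.5 132. ] x [ 0.13  0.99 -0.01] y [ 0.99 -0.13  0.  ] z [ 0.   -0.01 -1.  ] q [-0.01  0.55  1.83 -0.01  0.77  0.13] F [ 0.4  0.  -0.7] w 0.36 g 79.8 tin [17. 98.]
(19, -20, 35) [-3.93  0.18  0.06]
```

```bash
python3 -m inch '[[[-0.4,0.02,0,0,0,0,0],[-0.6,0.02,0,0,0,0,0],[-0.8,0.04,0,0,0,0,0],[-0.8,0.03,0,0,0,0,0],[-0.8,0.03,0,0,0,0,0]]]'|grep wrist
python3 -m inch '[[[-0.5,0.03,0,0,0,0,0],[0,0,0,0,0,0,0],[0,0,-0.8,0,0,0,0],[0,0,-0.8,0,0,0,0],[0.9,-0.9,0,0,0,0,0]]]'|grep wrist
python3 -m inch '[[[0.9,-0.9,0,0,0,0,0],[0.9,-0.9,0,0,0,0,0],[0.9,-0.9,0,0,0,0,0],[0.9,-0.9,0,0,0,0,0],[0,0,0,0,0,0,0]]]'
cat >> h.py <<'E'
def rounds(name=None):
    s=snap("top");im=s["pixels"];hsv=cv2.cvtColor(im,cv2.COLOR_BGR2HSV)
    S=[w2p(s,np.append(to(x,y),10)) for x,y in((-112,-147),(112,-147),(112,147),(-112,147))]
    m=np.zeros(im.shape[:2],np.uint8);cv2.fillConvexPoly(m,np.int32(S),1)
    c=((hsv[...,0]<38)&(hsv[...,0]>12)&(hsv[...,1]>30)&(hsv[...,2]>90)&(m>0)).astype(np.uint8)*255
    c=cv2.morphologyEx(c,cv2.MORPH_CLOSE,np.ones((5,5),np.uint8))
    n,l,stt,ce=cv2.connectedComponentsWithStats(c)
    for i in range(1,n):
        if stt[i,4]>40: w=p2w(s,*ce[i],20);print("blob",ce[i].round(0),"area",stt[i,4],"box",stt[i,2:4],"tin",tin(w))
    if name: save(s,name,(190,160,370,310),4)
E
python3 -c "
from h import *
st();rounds('pics/t6.png')"
```

```text
wrist_force: [-0.1, 0.7, -0.8]
wrist_force: [0.6, -0.1, -1.2]
time: 21.3
position: [466.8, 60.7, 181.3]
orientation: [2.349, 2.075, -0.005]
wrist_force: [-1.1, -1.3, -0.7]
width: 0.359
grip_force: 79.6
t 21.3 p [466.8  60.7 181.3] x [ 0.12  0.99 -0.01] y [ 0.99 -0.12  0.  ] z [ 0.   -0.01 -1.  ] q [ 0.07  0.33  2.07 -0.01  0.74  0.2 ] F [-1.1 -1.3 -0.7] w 0.36 g 79.6 tin [-114.  122.]
blob [268. 227.] area 1364 box [69 53] tin [24. 30.]
blob [220. 256.] area 786 box [20 64] tin [-51. 131.]
```

View pics/t6.png

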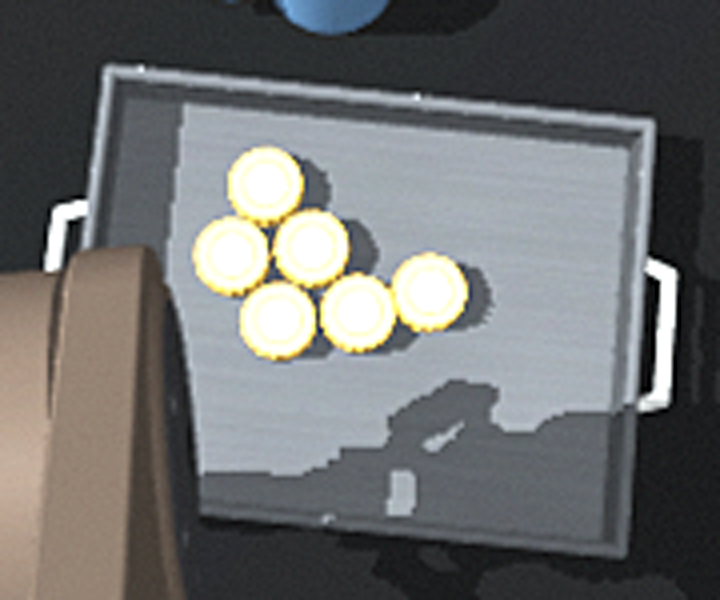

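All six rounds now stand flat on the floor in one layer, at crop A(266,185), B(231,255), C(312,247), D(278,320), E(358,313) and F(429,292). Next I'll push them apart.

```bash
python3 -c "
from h import *
s=snap('top')
for n,u,v in [('A',266,185),('B',231,255),('C',312,247),('D',278,320),('E',358,313),('F',429,292)]: print(n,tin(p2w(s,190+u/4,160+v/4,29)))
go((-28,-44,82),(-28,-44,10),(46,-44,10),(41,-44,10),(41,-10,10),(-38,-10,10),(-38,-10,50),(-75,45,50),(-75,45,10),(-75,-22,10),(-75,-22,82))"
```

```text
A [69. 60.]
B [26. 76.]
C [35. 30.]
D [-8. 46.]
E [-0.  1.]
F [ 15. -39.]
(-28, -44, 82) [-5.41  2.93  0.18]
(-28, -44, 10) [ 0.02 -0.02  2.4 ]
(46, -44, 10) [0.07 2.48 0.02]
(41, -44, 10) [-0.02 -0.17 -0.  ]
(41, -10, 10) [ 1.14 -0.04 -0.01]
(-38, -10, 10) [-0.06 -2.65 -0.02]
(-38, -10, 50) [-0.01  0.01 -1.33]
(-75, 45, 50) [ 1.79 -1.26 -0.02]
(-75, 45, 10) [ 0.01 -0.01  1.33]
(-75, -22, 10) [-2.24  0.04  0.02]
(-75, -22, 82) [-0.02  0.02 -2.4 ]
```

```bash
python3 -m inch '[[[-0.9,0.49,0,0,0,0,0],[-0.9,0.49,0,0,0,0,0],[-0.9,0.49,0,0,0,0,0],[-0.9,0.49,0,0,0,0,0],[-0.9,0.49,0,0,0,0,0]]]'>/dev/null
python3 -m inch '[[[-0.91,0.48,0,0,0,0,0],[0,0,0.8,0,0,0,0],[0,0,0.8,0,0,0,0],[0,0,0.5,0,0,0,0],[0,0,0.3,0,0,0,0]]]'
python3 -m inch '[[[0,0.1,0,0,0,0,0],[0,0.2,0,0,0,0,0],[0,0.35,0,0,0,0,0],[0.02,0.4,0,0,0,0,0],[0.02,0.4,0,0,0,0,0]]]'|grep wrist
python3 -m inch '[[[0.02,0.4,0,0,0,0,0],[0.01,0.4,0,0,0,0,0],[0,0.2,0,0,0,0,0],[0,0,0,0,0,0,0],[0,-0.17,0,0,0,0,0]]]'
python3 -c "
from h import *
st();go((41,-44,10))
rounds()"
```

```text
time: 22.4
position: [537.1, -115.5, 109.6]
orientation: [2.352, 2.07, -0.004]
wrist_force: [-0.7, 0.2, 0.3]
width: 0.361
grip_force: 79.7
wrist_force: [-0.2, 0.9, -1.4]
time: 23.4
position: [605.3, -121.1, 111.0]
orientation: [2.35, 2.071, -0.003]
wrist_force: [0.2, -0.2, -0.5]
width: 0.356
grip_force: 79.6
t 23.4 p [ 605.3 -121.1  111. ] x [ 0.13  0.99 -0.01] y [ 0.99 -0.13  0.01] z [ 0.   -0.01 -1.  ] q [-0.24  0.6   1.8  -0.01  0.74 -0.11] F [ 0.2 -0.2 -0.5] w 0.36 g 79.6 tin [ 41. -45.]
(41, -44, 10) [0.04 0.02 0.17]
blob [282. 250.] area 8088 box [123 105] tin [-26.  -8.]
blob [327. 198.] area 213 box [43 14] tin [ 105. -103.]
```

```bash
python3 -m inch '[[[0.55,0,0.1,0,0,0,0],[0.6,-0.02,0,0,0,0,0],[0,-0.1,0,0,0,0,0],[0,-0.25,0,0,0,0,0],[-0.01,-0.4,0,0,0,0,0]]]'|grep wrist
python3 -m inch '[[[-0.01,-0.4,0,0,0,0,0],[-0.01,-0.4,0,0,0,0,0],[-0.01,-0.4,0,0,0,0,0],[-0.01,-0.4,0,0,0,0,0],[-0.01,-0.25,0,0,0,0,0]]]'|grep -E 'wrist|pos'
python3 -m inch '[[[0,0,0,0,0,0,0],[0.1,0.1,-0.7,0,0,0,0],[0.6,-0.45,-0.6,0,0,0,0],[0.6,-0.45,0,0,0,0,0],[0.6,-0.45,0,0,0,0,0]]]'|grep -E 'wrist|pos'
python3 -c "
from h import *
st();go((-75,45,10),(-75,-22,10))
rounds('pics/t7.png')"
```

```text
wrist_force: [0.5, 0.2, -1.3]
position: [529.9, -78.7, 107.5]
wrist_force: [1.0, -0.7, -1.3]
position: [501.6, -16.7, 146.4]
wrist_force: [0.1, -0.1, -2.3]
t 24.95 p [501.6 -16.7 146.4] x [ 0.13  0.99 -0.01] y [ 0.99 -0.13  0.01] z [ 0.01 -0.01 -1.  ] q [-0.09  0.42  2.04 -0.01  0.68  0.05] F [ 0.1 -0.1 -2.3] w 0.35 g 79.7 tin [-72.  49.]
(-75, 45, 10) [-0.11 -0.08  1.35]
(-75, -22, 10) [-2.24  0.05  0.02]
blob [262. 246.] area 7581 box [98 96] tin [-21.  40.]
```

View pics/t7.png

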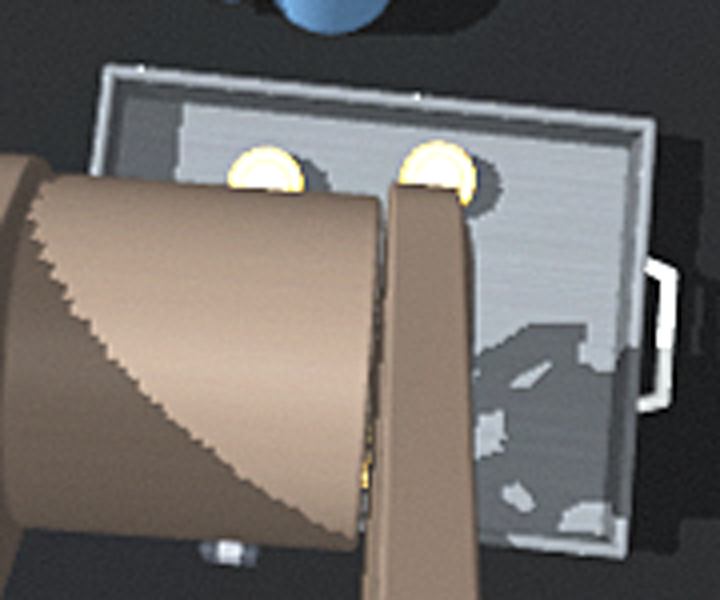

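The picture shows F moved to crop (437,180) and A unmoved at (266,185); the arm hides the rest. From here I'll measure with image code, with the arm parked to the left.

```bash
python3 -m inch '[[[-0.1,-0.08,0.6,0,0,0,0],[0,0,0.45,0,0,0,0],[0,0,0.28,0,0,0,0],[-0.15,0,0,0,0,0,0],[-0.3,0,0,0,0,0,0]]]'|grep wrist
python3 -m inch '[[[-0.4,0.01,0,0,0,0,0],[-0.4,0.01,0,0,0,0,0],[-0.4,0.01,0,0,0,0,0],[-0.4,0.01,0,0,0,0,0],[-0.2,0.01,0,0,0,0,0]]]'|grep -E 'wrist|pos'
python3 -m inch '[[[0,0,0,0,0,0,0],[0.1,0,-0.9,0,0,0,0],[0.3,0,-1,0,0,0,0],[1,0,-0.5,0,0,0,0],[1,0,0,0,0,0,0]]]'|grep -E 'wrist|pos'
python3 -m inch '[[[1,0,0,0,0,0,0],[1,0,0,0,0,0,0],[1,0,0,0,0,0,0],[1,0,0,0,0,0,0],[1,0,0,0,0,0,0]]]'|grep -E 'wrist|pos'
cat >> h.py <<'E'
def circ(cam="top"):
    s=snap(cam);im=s["pixels"];out=[]
    S=[w2p(s,np.append(to(x,y),15)) for x,y in((-112,-147),(112,-147),(112,147),(-112,147))]
    m=np.zeros(im.shape[:2],np.uint8);cv2.fillConvexPoly(m,np.int32(S),255)
    hsv=cv2.cvtColor(im,cv2.COLOR_BGR2HSV)
    br=((im.min(2)>0)&(hsv[...,2]>185)&(m>0)&((hsv[...,0]<40)|(hsv[...,2]>235))).astype(np.uint8)*255
    k=4;g=cv2.resize(br,None,fx=k,fy=k,interpolation=cv2.INTER_LINEAR)
    c=cv2.HoughCircles(cv2.GaussianBlur(g,(9,9),2),cv2.HOUGH_GRADIENT,1,60,param1=100,param2=11,minRadius=33,maxRadius=42)
    if c is not None:
        for u,v,r in c[0]: out.append(tin(p2w(s,u/k,v/k,29)));print("px",round(u/k),round(v/k),"r",round(r/k,1),"tin",out[-1])
    d=[np.linalg.norm(a-b) for i,a in enumerate(out) for b in out[:i]]
    if d: print(len(out),"min gap",min(d)-42)
E
python3 -c "
from h import *
st();circ()"
```

```text
wrist_force: [-0.6, -0.4, -0.5]
position: [491.5, -88.8, 106.6]
wrist_force: [0.5, 0.3, -1.5]
position: [501.6, -14.7, 180.1]
wrist_force: [0.4, -0.3, -2.5]
position: [519.0, 135.1, 176.8]
wrist_force: [0.9, -0.9, -0.3]
t 27.0 p [519.  135.1 176.8] x [ 0.13  0.99 -0.01] y [ 0.99 -0.13  0.01] z [ 0.   -0.01 -1.  ] q [ 0.2   0.41  1.93 -0.01  0.79  0.34] F [ 0.9 -0.9 -0.3] w 0.36 g 79.7 tin [-70. 201.]
px 300 205 r 10.4 tin [ 80. -39.]
px 259 240 r 9.5 tin [-9. 47.]
px 247 224 r 9.8 tin [26. 78.]
px 302 276 r 9.2 tin [-80. -56.]
px 256 206 r 9.5 tin [70. 61.]
px 265 222 r 10.1 tin [34. 37.]
6 min gap -0.2268028515891558
```

```bash
python3 -c "
from h import *
go((77,21,82),(77,21,10),(77,82,10),(77,77,10),(70,77,10),(-32,77,10))"
```

```text
(77, 21, 82) [-5.96  5.06  0.03]
(77, 21, 10) [ 0.01 -0.02  2.4 ]
(77, 82, 10) [ 2.01 -0.05 -0.01]
(77, 77, 10) [-0.17 -0.01  0.  ]
(70, 77, 10) [ 0.   -0.24 -0.  ]
(-32, 77, 10) [-0.09 -3.38 -0.02]
```

```bash
python3 -m inch '[[[-0.85,0.72,0,0,0,0,0],[-0.85,0.72,0,0,0,0,0],[-0.85,0.72,0,0,0,0,0],[-0.85,0.72,0,0,0,0,0],[-0.85,0.72,0,0,0,0,0]]]'>/dev/null
python3 -m inch '[[[-0.85,0.72,0,0,0,0,0],[-0.85,0.74,0,0,0,0,0],[0,0,0.8,0,0,0,0],[0,0,0.8,0,0,0,0],[0,0,0.5,0,0,0,0]]]'|grep -E 'wrist|pos'
python3 -m inch '[[[0,0,0.3,0,0,0,0],[0.1,0,0,0,0,0,0],[0.25,0,0,0,0,0,0],[0.4,-0.01,0,0,0,0,0],[0.4,-0.01,0,0,0,0,0]]]'|grep -E 'wrist|pos'
python3 -m inch '[[[0.4,-0.01,0,0,0,0,0],[0.3,-0.01,0,0,0,0,0],[0.15,-0.01,0,0,0,0,0],[-0.17,0,0,0,0,0,0],[0,-0.2,0,0,0,0,0]]]'|grep -E 'wrist|pos'
python3 -c "
from h import *
st();go((-32,77,10))"
```

```text
position: [646.8, -63.1, 114.1]
wrist_force: [-0.4, 0.6, -1.6]
position: [652.0, -27.8, 107.7]
wrist_force: [-0.7, -0.1, -0.8]
position: [647.4, -8.6, 106.5]
wrist_force: [-0.3, -0.3, -0.8]
t 29.05 p [647.4  -8.6 106.5] x [ 0.13  0.99 -0.01] y [ 0.99 -0.13  0.01] z [ 0.01 -0.01 -1.  ] q [-0.06  0.64  1.72 -0.01  0.78  0.08] F [-0.3 -0.3 -0.8] w 0.36 g 79.7 tin [72. 71.]
(-32, 77, 10) [ 0.12 -3.46 -0.01]
```

```bash
python3 -m inch '[[[0.1,-0.1,0,0,0,0,0],[0,-0.25,0,0,0,0,0],[-0.01,-0.35,0,0,0,0,0],[-0.01,-0.4,0,0,0,0,0],[-0.01,-0.4,0,0,0,0,0]]]'|grep -E 'wrist|pos'
python3 -m inch '[[[-0.01,-0.4,0,0,0,0,0],[-0.01,-0.4,0,0,0,0,0],[-0.01,-0.4,0,0,0,0,0],[-0.01,-0.4,0,0,0,0,0],[-0.01,-0.35,0,0,0,0,0]]]'|grep -E 'wrist|pos'
python3 -m inch '[[[0,0,0,0,0,0,0],[0,0.1,-0.7,0,0,0,0],[0,0,-0.9,0,0,0,0],[0.8,0,-0.8,0,0,0,0],[1,0,0,0,0,0,0]]]'|grep -E 'wrist|pos'
python3 -m inch '[[[1,0,0,0,0,0,0],[1,0,0,0,0,0,0],[1,0,0,0,0,0,0],[0,0,0,0,0,0,0]]]'|grep -E 'wrist|pos'
python3 -c "
from h import *
st();circ()"
```

```text
position: [601.5, -0.1, 106.3]
wrist_force: [0.9, -0.0, -0.4]
position: [543.4, 5.8, 105.9]
wrist_force: [0.6, -0.3, -0.6]
position: [556.1, 59.4, 180.7]
wrist_force: [1.5, -0.7, -2.5]
position: [566.1, 151.9, 176.9]
wrist_force: [0.2, -0.3, -1.5]
t 30.95 p [566.1 151.9 176.9] x [ 0.12  0.99 -0.01] y [ 0.99 -0.12  0.01] z [ 0.01 -0.01 -1.  ] q [ 0.22  0.47  1.82 -0.01  0.84  0.35] F [ 0.2 -0.3 -1.5] w 0.36 g 79.8 tin [-24. 223.]
px 263 248 r 9.4 tin [-26.  36.]
px 301 276 r 10.1 tin [-81. -55.]
px 265 222 r 9.8 tin [35. 37.]
px 300 205 r 10.4 tin [ 80. -39.]
px 242 269 r 9.8 tin [-77.  79.]
px 231 204 r 9.8 tin [ 70. 120.]
6 min gap 19.008196170678573
```

```bash
python3 -c "
from h import *
go((-24,80,82),(-24,80,10),(-24,32,10))"
```

```text
(-24, 80, 82) [-4.69  0.16 -0.01]
(-24, 80, 10) [ 0.02 -0.01  2.4 ]
(-24, 32, 10) [-1.61  0.03  0.01]
```

```bash
python3 -m inch '[[[-0.94,0.03,0,0,0,0,0],[-0.94,0.03,0,0,0,0,0],[-0.94,0.03,0,0,0,0,0],[-0.94,0.03,0,0,0,0,0],[-0.93,0.04,0,0,0,0,0]]]'>/dev/null
python3 -m inch '[[[0,0,0.8,0,0,0,0],[0,0,0.8,0,0,0,0],[0,0,0.5,0,0,0,0],[0,0,0.3,0,0,0,0],[-0.1,0,0,0,0,0,0]]]'|grep -E 'wrist|pos'
python3 -m inch '[[[-0.25,0,0,0,0,0,0],[-0.4,0.01,0,0,0,0,0],[-0.4,0.01,0,0,0,0,0],[-0.3,0.01,0,0,0,0,0],[-0.15,0,0,0,0,0,0]]]'|grep -E 'wrist|pos'
python3 -m inch '[[[0,0,0,0,0,0,0],[0.1,0,-0.7,0,0,0,0],[0,0,-0.9,0,0,0,0],[0.6,0,-0.8,0,0,0,0],[1,0,0,0,0,0,0]]]'|grep -E 'wrist|pos'
python3 -m inch '[[[1,0,0,0,0,0,0],[1,0,0,0,0,0,0],[1,0,0,0,0,0,0],[1,0,0,0,0,0,0],[1,0,0,0,0,0,0]]]'|grep -E 'wrist|pos'
python3 -m inch '[[[0.8,-0.6,0,0,0,0,0],[0,-0.6,0,0,0,0,0],[0,0,0,0,0,0,0],[0,0,0,0,0,0,0]]]'|grep -E 'wrist|pos'
python3 -c "
from h import *
circ();st([526,209,178])"
```

```text
position: [551.7, 4.6, 105.1]
wrist_force: [-0.4, -0.2, -1.3]
position: [547.6, -41.0, 106.7]
wrist_force: [0.2, 1.2, -0.4]
position: [555.3, 11.2, 181.0]
wrist_force: [0.2, 0.9, -1.5]
position: [572.3, 161.9, 176.8]
wrist_force: [1.2, 0.1, -1.5]
position: [539.7, 189.0, 176.6]
wrist_force: [0.5, 0.2, -1.8]
px 280 250 r 9.4 tin [-27.  -2.]
px 266 222 r 10.4 tin [34. 35.]
px 300 205 r 10.4 tin [ 80. -39.]
px 301 276 r 10.0 tin [-81. -54.]
px 231 204 r 9.8 tin [ 70. 120.]
px 242 269 r 9.8 tin [-76.  80.]
6 min gap 29.344235926947874
t 33.95 p [540.3 188.7 176.6] x [ 0.13  0.99 -0.01] y [ 0.99 -0.13  0.01] z [ 0.01 -0.01 -1.  ] q [ 0.29  0.46  1.85 -0.01  0.83  0.42] F [-0.1 -0.4 -0. ] w 0.35 g 79.6 tin [-54. 257.]
tool rows [ 0.61 -0.56 -0.05]
```

The rounds are spread with gaps of about 29 mm or more, and every quarter has some. Now I'll stand the pusher on the counter.

```bash
python3 -m inch '[[[0.6,-0.56,0,0,0,0,0],[0,0,0.7,0,0,0,0],[0,0,0.9,0,0,0,0],[0,0,0.6,0,0,0,0],[0,0,0.2,0,0,0,0]]]'|grep -E 'wrist|pos'
python3 -m inch '[[[0,0,0,0,0,0,0],[0,0,0.07,0,0,0,0],[0,0,0,0,0,0,0]]]'|grep -E 'wrist|pos'
python3 -m inch '[[[0,0,0.08,0,0,0,0],[0,0,0,0,0,0,0]]]'|grep -E 'wrist|pos'
python3 -m inch '[[[0,0,0.08,0,0,0,0],[0,0,0,0,0,0,0]]]'|grep -E 'wrist|pos'
```

```text
position: [525.5, 207.3, 102.6]
wrist_force: [-0.2, -0.3, -1.3]
position: [526.4, 208.0, 102.9]
wrist_force: [0.2, -0.5, -1.5]
position: [526.0, 208.0, 100.0]
wrist_force: [-0.3, 0.0, -1.4]
position: [526.0, 208.0, 97.4]
wrist_force: [-0.0, -0.6, -0.5]
```

```bash
python3 -m inch '[[[0,0,0.06,0,0,0,0],[0,0,0,0,0,0,0]]]'|grep -E 'wrist|pos'
python3 -m inch '[[[0,0,0.03,0,0,0,0],[0,0,0,0,0,0,0]]]'|grep -E 'wrist|pos'
```

```text
position: [526.1, 208.3, 97.1]
wrist_force: [-6.2, 0.3, 30.8]
position: [526.3, 208.4, 97.0]
wrist_force: [-11.1, -1.1, 47.0]
```

Contact made; I'll back off, release and rise.

```bash
python3 -m inch '[[[0,0,-0.08,0,0,0,0],[0,0,0,0,0,0,0],[0,0,0,0,0,0,1],[0,0,0,0,0,0,1],[0,0,0,0,0,0,1]]]'|grep -E 'wrist|pos|grip'
python3 -m inch '[[[0,0,-0.3,0,0,0,1],[0,0,-0.6,0,0,0,1],[0,0,-1,0,0,0,1],[0,0,-1,0,0,0,1],[0,0,-1,0,0,0,1]]]'|grep -E 'wrist|pos'
python3 -m inch '[[[0.5,-0.8,-1,0,0,0,1],[0.5,-0.8,0,0,0,0,1],[0,0,0,0,0,0,1],[0,0,0,0,0,0,1]]]'|grep -E 'wrist|pos|time'
python3 -c "
from h import *
circ()
s=snap('scene')
h=cv2.cvtColor(s['pixels'],cv2.COLOR_BGR2HSV);m=((h[...,0]>8)&(h[...,0]<25)&(h[...,1]>60)&(h[...,2]>100)).astype(np.uint8)
F=w2p(s,[526,210,0]);T=w2p(s,[526,210,111]);print('expect',F,T)
x0,y0,x1,y1=int(F[0])-35,int(T[1])-25,int(F[0])+45,int(F[1])+20
for y in range(y0,y1,3):
    c=np.where(m[y,x0:x1])[0]
    if len(c): print(y,c.min()+x0,c.max()+x0)
"
```

```text
position: [525.7, 207.9, 96.8]
wrist_force: [-0.2, 0.3, -0.2]
grip_force: 0.0
position: [525.1, 208.8, 215.7]
wrist_force: [0.7, 0.3, -0.3]
time: 36.95
position: [481.1, 245.2, 244.2]
wrist_force: [0.1, -0.4, -0.5]
px 280 250 r 10.0 tin [-26.  -2.]
px 265 222 r 10.0 tin [34. 37.]
px 300 205 r 10.4 tin [ 80. -39.]
px 231 204 r 9.8 tin [ 70. 120.]
px 302 276 r 9.5 tin [-80. -56.]
px 242 269 r 9.6 tin [-77.  79.]
6 min gap 29.56116265125938
expect [np.float64(357.7), np.float64(207.6)] [np.float64(363.0), np.float64(183.2)]
182 358 370
185 357 371
188 357 370
191 357 370
194 357 369
197 355 367
200 355 367
203 354 366
206 354 366
209 354 365
212 358 364
221 401 401
224 400 401
```

```bash
python3 -c "
from cell import manip
print(manip.close_job())"
```

```text
the job is handed in; nothing more can be done
None
```

The job is handed in at about 37 s: the corn lies in one layer on the tin floor with gaps of about 29 mm or more and some in every quarter, and the pusher stands released on the counter outside the tin. I did not re-measure the mill, mug and crock, but the arm's path stayed clear of them.

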